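Open the day-locked padlock of the instrument case and hold it out

ROBOT

A 6-joint arm with a two-finger parallel gripper is mounted at the origin on the work surface. World frame = base frame: x ahead of the robot, y to its left, z up, the work surface at z = 0. Lengths are in m, angles in rad, forces in N, time in s.
With the tool pointing down it reaches from about 0.425 to 0.95 m from the base axis. Payload 3.5 kg.
Tool frame: the origin (TCP) lies at the centre of the arm's flange, where the gripper is bolted on; the fingertips stand 173 mm ahead of it and the grasp point (between the pads) lies 155 mm ahead of it; z points along the fingers, y is the line along which they close (so a half turn about z gives the same grasp; the last joint's range is limited). The gripper opens to 85 mm and grips with 20 to 120 N. Pads are 22 mm wide; open, the fingers measure 114 mm over their backs; the gripper's body (76 mm by 85 mm) begins 54 mm behind the grasp point. The pads swing forward as they close: fully open they stand 13 mm farther back than shut.
Start: joints at [1.108, 0.286, 1.577, -0, 1.279, -0.15], TCP at [0.208, 0.642, 0.405] pointing down, gripper open.
Joint ranges: [-2.77, 2.77], [-0.9, 2.22], [0.21, 2.48], [-1.53, 4.67], [0.24, 2.81], [-2.84, 2.84]. Speed limits (rad/s): [2.79, 2.79, 3.14, 3.14, 3.14, 3.14].

INTERFACE

Orientations are given as a unit quaternion [w, x, y, z].
In Python, from workcell import arm gives the robot as it stands.
- The arm moves only by the tool send_rows, never from a script. Its argument "plan" is a list of rows, each an object with "delta_rot": the turn, a rotation vector about the world's x, y, z as a fraction of full scale, a list of three; "dp": the shift along the world's x, y, z as a fraction of full scale, a list of three; "hand": the gripper command: -1 is shut, 1 is fully open, values between are in proportion. A call has 1 to 20 rows; each row shifts and turns the commanded pose from where the row before left it; what a row does not reach is not made up. Full scale, the value 1, is 0.2 m for a shift and pi/2 rad for a turn. A row lasts 1/12 s, in which the tool goes at most 41.7 mm and 7.16 degrees, less where a joint would pass 70% of its speed; a pose out of reach is approached as far as the arm can. A call with a number of a shift or a turn outside -1 to 1 is refused whole. A call with a gripper value outside its range is refused whole. The fingers move at their own pace and stop on an object; "squeeze" is the grip in N (left out, the last holds). Time passes only in rows, so rows that do not move let the fingers close. It gives the time, the measured TCP pose, the force, the opening and the grip force at its end, in the units of the state.
- arm.state(): the state, without advancing time (a new reading comes with each control period).
- arm.snapshot(name): name is "scene" or "side" or "wrist"; returns (picture, depth): 400x640x3 uint8, red, green, blue; 400x640 float32, m along the optical axis (not along the pixel's ray), 0 where there is no reading.
- arm.camera_model(name): a dict with "fx", "fy", "cx", "cy" (pixels), "R" (3x3) and "t" (3): a world point X has camera coordinates R X + t; the wrist camera has in their place "T_tool_cam" (4x4, takes a point from camera to tool coordinates, whose origin is the TCP and whose axes are the flange's). Camera axes: x right, y down, z forward; pixel columns grow to the right and rows downward; lengths in m; the calibration is good to about 2 mm. A picture is of the moment at which its call begins: read the wrist's pose just before it. camera_model takes no time and is no camera call.
- arm.hand_in(): hands the job in; it is judged then, once.
Trained networks look in the newest picture that a camera, given by its name, has taken for a name from the list of things; names that differ only in an ending like _2 or _b are one class to them, and where a whole thing is asked for, a point or a joint stands for the part that bears it (a point fixed in the world has none). Each returns a list of dicts, best first, with "p" (0 to 1); they miss things now and then, are a little off and sometimes report something else, mostly with a low value. They report only what shows in the picture. A call takes as long as a camera call. They do not tell look-alikes from the thing itself.
- arm.boxes_of(query, camera): "xyz" ([x, y, z] in m, in world coordinates, good to about 4 mm: the middle of the surface that is visible of it).
- arm.regions_of(query, camera): "mask" (400x640 bool, what is visible of it).
- arm.tip_of(query, camera): "xyz" ([x, y, z] in m, in world coordinates, good to about 4 mm: a listed point, or the origin of a listed thing).
The state is a dict: "t": time; "joints": joint angles; "qvel": joint speeds; "joint_torque": joint torques, N m; "ee_pos": TCP position; "orientation": TCP orientation; "contact_force": force on the tool from outside, world axes, zero at the start; "ft_torque": the same for the moment, N m; "gripper_width": finger opening in m; "grasp_force": force on a finger pad.
Only numpy, scipy, OpenCV 4.12 (cv2) and the standard library are available. Lean on these libraries where they do the work, as an engineer would, in place of code of your own. Each camera call takes 0.05 s, during which the arm holds its last target. There are 200 camera calls.

TASK

The combination padlock on the hasp of the instrument case is on day-lock: all is dialled but the last turn. Turn its dial clockwise, feeling for the clicks, until the long white line stands at the index mark by the shackle, without running on to the next click (that would lose the combination), then pull the lock body gently back from the staple so that the shackle slides open. Unhook the open lock from the hasp and finish holding it up, dial upwards, at least 6 cm clear above the case top, leaving the other things on the bench where they are.

Things in the scene. Friction and masses are not known exactly. Their poses are not given: they have to be found in the camera images.
- padlock: combination padlock, about 250 g, lying flat on the case, dial up, hooked on the staple; loose, with some play there. Steel body 46 x 50 x 24 mm, from x = -24 to +22 mm; origin under the dial's axis, on the underside; x points to the shackle, z up. Index mark: short dark line on the top face at its front (+x) edge
- dial_grip (a point): mid-height of the dial's black grip knob, on its axis, 35 mm above the padlock's underside; its x axis is the long white line and turns with the dial. Knob twelve-sided, 22 mm across its flats, one flat square to the white line, 28 to 42 mm above the underside; round its foot the dial's flat skirt, 34 mm across, its top 28 mm above the underside
- dial (a joint): angle (rad) of the long white line from the index mark, anticlockwise positive seen from above; starts 2 to 5 clicks off, to be turned clockwise to 0. Clicks every 0.524 rad, peak torque about 0.03 N m, and pulls itself into the nearest click when let go. The shackle is free only within about 0.13 rad of 0; below -0.4 the combination is lost. It cannot be turned while the shackle is drawn
- shackle (a joint): how far the shackle is drawn out of the body along the padlock's +x (m), 0 shut to 0.020 fully open. With the dial at 0 it slides against about 3 N of friction and stays where left; it does not swivel. It is drawn by moving the body back (padlock -x) while its bow catches on the staple: about 15 mm of slack from the start, then 20 mm. More than 60 N between lock and case counts as wrenching
- bow (a point): on the shackle: the inside of its round end, at padlock x = 56 mm shut, 76 mm open. The shackle is an 8 mm round bar, 12 mm above the padlock's underside; its long heel leg at padlock y = +14 mm stays in the body, its toe leg at y = -14 mm passes through the staple's loop. When drawing, the bow meets the staple with the staple at about padlock x = 53 mm
- toe_end (a point): the end of the shackle's toe leg, at padlock (19, -14, 12) mm shut (just inside the body), x = 39 mm fully open. The gap between body and toe end then lets the staple out: with the shackle fully open, raise the lock level by 2 mm so that its nose does not dig in, bring it forward (+x) until the staple lies at padlock x = 30 to 36 mm, best 33, then lift straight up
- staple (a point): the hasp's staple, a fixed upright loop of 5 mm round steel bar on the case top; the point is amid its opening, 12 mm above the case top, axes as the case. The toe leg passes through it along x; inside 12 mm wide (y) and 19 mm high, top 24.5 mm above the case. The hasp's strap, 40 mm wide, lies flat round its foot, under 4 mm high, from 7 mm in front of it (case -x) to 40 mm behind
- case: fixed dark instrument case with aluminium edges, standing on its spine, 170 (x) x 400 (y) x 160 (z) mm, origin amid its underside, z up. On its top: the hasp at y = -125 mm, its staple at x = +35 mm; the folded carry handle, up to 17 mm high, from y = -66 to +66 mm; a draw latch at y = +130 mm
- oil_bottle: bystander: small amber bottle, 32 mm across, 68 mm high, standing on the bench before the case (robot side); origin under its middle
- slide_box: bystander: flat white box of slides, 85 x 100 x 26 mm, on the bench beside the hasp end of the case; origin under its middle
- objective_can: bystander: black round objective canister, 42 mm across, 56 mm high, standing on the bench behind the case; origin under its middle
Things that resemble listed ones, but are neither listed nor needed, are in the scene too. There is more than one size of the padlock; the one meant has the size given above.

How it is judged:
By the outcome, as a careful person would: the job done as asked, in the order asked, and still so for the second after the job is handed in, while the arm keeps its last pose, push and grip.
It also fails if it takes over 67 s, if anything falls off the work surface, if the arm or the gripper's body presses on something with over 40 N, if the wrist force passes 120 N, or if a joint passes its speed limit or range.

## Working session

There is one attempt and no reset: what is moved stays moved. The work goes in short steps, Python scripts to look and compute and a tool call to move; the robot and the scene stay as the last step left them, time stands still between calls to the robot, and variables do not carry over. Pictures are saved under pics/ and viewed, at most 10 in all, crops included, and the job is handed in when it is done.

Besides the shell and the picture viewer there is one more tool, called after "Emit:" in YAML: its name, and indented under it one key for each argument. send_rows: Moves the arm, as the interface text tells. Its arguments: {"type":"object","properties":{"plan":{"type":"array","items":{"type":"object","properties":{"delta_rot":{"type":"array","items":{"type":"number"}},"dp":{"type":"array","items":{"type":"number"}},"hand":{"type":"number"}}}},"squeeze":{"type":"number"}},"required":["plan"]}

```bash
mkdir -p pics; ls
python3 - <<'E'
from workcell import arm
import cv2,numpy as np
print(arm.state())
for c in ["scene","side"]:
    p,d=arm.snapshot(c); cv2.imwrite(f"pics/{c}0.png",p[:,:,::-1]); np.save(f"pics/{c}_d.npy",d)
    for q in ["padlock","dial_grip","staple","case","bow"]:
        for f in ([arm.tip_of] if q!="padlock" else [arm.tip_of,arm.boxes_of]):
            for r in f(q,c)[:4]: print(c,q,f.__name__,np.round(r["xyz"],3),round(r["p"],2))
print(arm.camera_model("wrist"))
E
```

```text
pics
{'t': 0.0, 'joints': array([ 1.10802949e+00,  2.87174421e-01,  1.57819314e+00, -7.35960043e-06,
        1.27860253e+00, -1.49995063e-01]), 'qvel': array([ 0.00021028, -0.0015893 , -0.00136569,  0.00116867, -0.00206856,
        0.00078975]), 'joint_torque': array([-1.76023175e-03, -4.05995536e+01, -2.92618847e+01, -2.22688845e-04,
        5.92358658e-03, -7.13480048e-06]), 'ee_pos': array([0.20754869, 0.64202929, 0.40333212]), 'orientation': array([-3.55170737e-04,  1.55748063e-01,  9.87796096e-01, -1.13442314e-03]), 'contact_force': array([-0.29173038,  0.22724954, -0.37824511]), 'ft_torque': array([-0.04929741, -0.01330941, -0.06294363]), 'grasp_force': 0.0, 'gripper_width': 0.08536812009266251}
scene padlock call [ 0.367 -0.012  0.001] 0.89
scene padlock call [0.56  0.002 0.164] 0.62
scene padlock call [ 0.394 -0.215 -0.   ] 0.58
scene padlock call [ 0.576 -0.014  0.169] 0.19
scene padlock call [ 0.367 -0.034  0.031] 0.94
scene padlock call [ 0.573 -0.003  0.185] 0.71
scene padlock call [ 0.412 -0.214  0.031] 0.59
scene dial_grip call [ 0.397 -0.216  0.054] 0.66
scene dial_gri
[... 911 characters left out ...]
all [ 0.563 -0.001  0.159] 0.5
side case call [ 0.6   -0.019  0.171] 0.68
side bow call [ 0.313 -0.068  0.014] 0.82
side bow call [ 0.617 -0.01   0.174] 0.7
side bow call [ 0.444 -0.149  0.015] 0.56
side bow call [ 0.578 -0.017  0.17 ] 0.23
{'fx': 302.11659021760136, 'fy': 302.11659021760136, 'cx': 319.2735442001086, 'cy': 199.97681489853304, 'T_tool_cam': array([[ 8.47096839e-05, -9.46043586e-01, -3.24039390e-01,
         8.37694588e-02],
       [ 9.99999961e-01, -5.87112687e-06,  2.78558797e-04,
         2.96057933e-04],
       [-2.65431240e-04, -3.24039401e-01,  9.46043549e-01,
         3.08603929e-02],
       [ 0.00000000e+00,  0.00000000e+00,  0.00000000e+00,
         1.00000000e+00]])}
```

View pics/scene0.png

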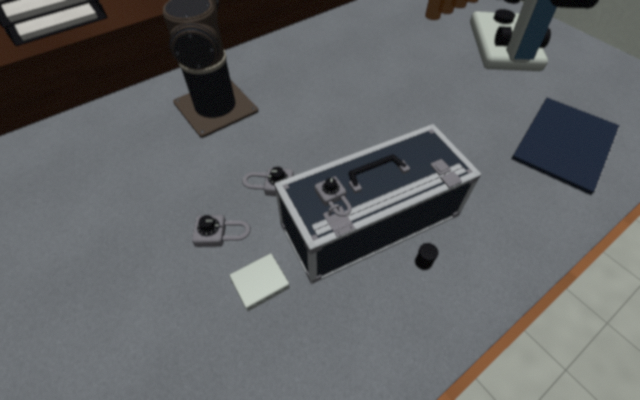

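Candidates: lock hooked on the case hasp (330,188), bench lock (208,230), bench lock (275,178). The one hooked on the case is the one meant. I'll move above it and check it in a close crop.

Emit:
send_rows:
  plan:
    - {"dp": [0.088, -0.16, 0.017], "delta_rot": [0, 0, 0.0055], "hand": 0}
    - {"dp": [0.088, -0.16, 0.017], "delta_rot": [0, 0, 0.0055], "hand": 0}
    - {"dp": [0.088, -0.16, 0.017], "delta_rot": [0, 0, 0.0055], "hand": 0}
    - {"dp": [0.088, -0.16, 0.017], "delta_rot": [0, 0, 0.0055], "hand": 0}
    - {"dp": [0.088, -0.16, 0.017], "delta_rot": [0, 0, 0.0055], "hand": 0}
    - {"dp": [0.088, -0.16, 0.017], "delta_rot": [0, 0, 0.0055], "hand": 0}
    - {"dp": [0.088, -0.16, 0.017], "delta_rot": [0, 0, 0.0055], "hand": 0}
    - {"dp": [0.088, -0.16, 0.017], "delta_rot": [0, 0, 0.0055], "hand": 0}
    - {"dp": [0.088, -0.16, 0.017], "delta_rot": [0, 0, 0.0055], "hand": 0}
    - {"dp": [0.088, -0.16, 0.017], "delta_rot": [0, 0, 0.0055], "hand": 0}
    - {"dp": [0.088, -0.16, 0.017], "delta_rot": [0, 0, 0.0055], "hand": 0}
    - {"dp": [0.088, -0.16, 0.017], "delta_rot": [0, 0, 0.0055], "hand": 0}
    - {"dp": [0.088, -0.16, 0.017], "delta_rot": [0, 0, 0.0055], "hand": 0}
    - {"dp": [0.088, -0.16, 0.017], "delta_rot": [0, 0, 0.0055], "hand": 0}
    - {"dp": [0.088, -0.16, 0.017], "delta_rot": [0, 0, 0.0055], "hand": 0}
    - {"dp": [0.088, -0.16, 0.017], "delta_rot": [0, 0, 0.0055], "hand": 0}
    - {"dp": [0.088, -0.16, 0.017], "delta_rot": [0, 0, 0.0055], "hand": 0}
    - {"dp": [0.088, -0.16, 0.017], "delta_rot": [0, 0, 0.0055], "hand": 0}
    - {"dp": [0.088, -0.16, 0.017], "delta_rot": [0, 0, 0.0055], "hand": 0}
    - {"dp": [0.088, -0.16, 0.017], "delta_rot": [0, 0, 0.0055], "hand": 0}
  squeeze: 40

```text
t: 2.37
ee_pos: [0.5602, 0.0005, 0.4732]
orientation: [0.0, 0.07, 0.998, 0.0]
contact_force: [0.8, 0.2, 0.7]
gripper_width: 0.0427
grasp_force: 0.0
```

```bash
cat > h.py <<'E'
from workcell import arm
import cv2,numpy as np
from scipy.spatial.transform import Rotation as Ro
m=arm.camera_model("wrist"); T=m["T_tool_cam"]; K=np.array([[m["fx"],0,m["cx"]],[0,m["fy"],m["cy"]],[0,0,1]])
def pose():
    s=arm.state(); q=s["orientation"]; return s,Ro.from_quat([q[1],q[2],q[3],q[0]]).as_matrix(),np.array(s["ee_pos"])
def yaw(R): return np.degrees(np.arctan2(R[1,0],R[0,0]))
def look():
    s,R,p=pose(); im,d=arm.snapshot("wrist"); M=np.eye(4); M[:3,:3]=R; M[:3,3]=p; return im,d,M@T
def top(im,W,c,z,half=.06,px=700):
    """orthophoto of plane z about c; up = +world x, left = +world y"""
    C=np.linalg.inv(W); g=[(-half,-half),(-half,half),(half,half),(half,-half)]
    u=[];v=[]
    for a,b in g:
        X=C@np.array([c[0]+a,c[1]+b,z,1]); x=K@X[:3]; u.append(x[:2]/x[2])
        v.append(((half-b)/(2*half)*px,(half-a)/(2*half)*px))
    H=cv2.getPerspectiveTransform(np.float32(u),np.float32(v))
    return cv2.warpPerspective(im,H,(px,px),flags=cv2.INTER_CUBIC)
def info():
    s,R,p=pose(); print("t %.2f"%s["t"],"p",np.round(p,4),"yaw %.2f"%yaw(R),"tilt",np.round(R[:,2],3),"q",np.round(s["joints"],2),"F",np.round(s["contact_force"],1),"M",np.round(s["ft_torque"],2),"w %.4f g %.1f"%(s["gripper_width"],s["grasp_force"]))
E
python3 - <<'E'
from h import *
info(); im,d,W=look()
cv2.imwrite("pics/w1raw.png",im[:,:,::-1])
for q in ["dial_grip","padlock","staple","bow","toe_end","case"]:
    for r in arm.tip_of(q,"wrist")[:2]: print(q,np.round(r["xyz"],4),round(r["p"],2))
a=top(im,W,(.58,-.01),.185,.06,590); cv2.imwrite("pics/w1.png",a[:,:,::-1]); 
# top-surface heights
v,u=np.mgrid[0:400,0:640]; P=np.stack([(u-K[0,2])/K[0,0]*d,(v-K[1,2])/K[1,1]*d,d,np.ones_like(d)],-1)@W.T
np.save("pics/P1.npy",P); z=P[...,2]; h,e=np.histogram(z[d>0],np.arange(-.01,.25,.002)); print([(round(b,3),n) for b,n in zip(e,h) if n>300])
k=(z>.194)&(abs(P[...,0]-.56)<.04)&(abs(P[...,1])<.04); print("knob",k.sum(),P[k].mean(0),z[k].max(), (P[k].min(0)+P[k].max(0))/2)
E
```

```text
t 2.37 p [5.602e-01 5.000e-04 4.732e-01] yaw 171.99 tilt [ 0.001  0.    -1.   ] q [-0.18 -0.01  1.78  0.    1.37 -1.61] F [0.8 0.2 0.7] M [ 0.03 -0.02  0.02] w 0.0427 g 0.0
dial_grip [ 0.3968 -0.2176  0.0478] 0.91
dial_grip [0.5572 0.0018 0.1932] 0.9
padlock [ 0.3971 -0.2146  0.0016] 0.95
padlock [ 3.662e-01 -1.040e-02  2.000e-04] 0.91
staple [ 0.5985 -0.0196  0.1748] 0.98
bow [ 0.6149 -0.0071  0.1714] 0.97
bow [ 0.4439 -0.1501  0.0138] 0.88
toe_end [ 0.5785 -0.0135  0.1734] 0.86
toe_end [ 0.4237 -0.2064  0.0191] 0.62
[(np.float64(-0.004), np.int64(2915)), (np.float64(-0.002), np.int64(83217)), (np.float64(0.0), np.int64(47589)), (np.float64(0.002), np.int64(466)), (np.float64(0.01), np.int64(380)), (np.float64(0.02), np.int64(592)), (np.float64(0.022), np.int64(663)), (np.float64(0.024), np.int64(2695)), (np.float64(0.026), np.int64(1384)), (np.float64(0.03), np.int64(424)), (np.float64(0.032), np.int64(1268)), (np.float64(0.034), np.int64(1120)), (np.float64(0.038), np.int64(527)), (np.float64(0.04), np.int64(541)), (np.float64(0.058), np.int64(373)), (np.float64(0.06), np.int64(571)), (np.float64(0.156), np.int64(4373)), (np.float64(0.158), np.int64(42682)), (np.float64(0.16), np.int64(8875)), (np.float64(0.162), np.int64(770)), (np.float64(0.164), np.int64(758)), (np.float64(0.166), np.int64(782)), (np.float64(0.168), np.int64(399)), (np.float64(0.17), np.int64(649)), (np.float64(0.172), np.int64(735)), (np.float64(0.174), np.int64(1550)), (np.float64(0.176), np.int64(981)), (np.float64(0.182), np.int64(959)), (np.float64(0.184), np.int64(391)), (np.float64(0.2), np.int64(312))]
knob 19465 [0.54862634 0.00121461 0.35892898 1.        ] 0.39401358130371844 [ 5.57165120e-01 -1.12989167e-06  2.94027292e-01  1.00000000e+00]
```

View orthophoto.

View pics/w1.png

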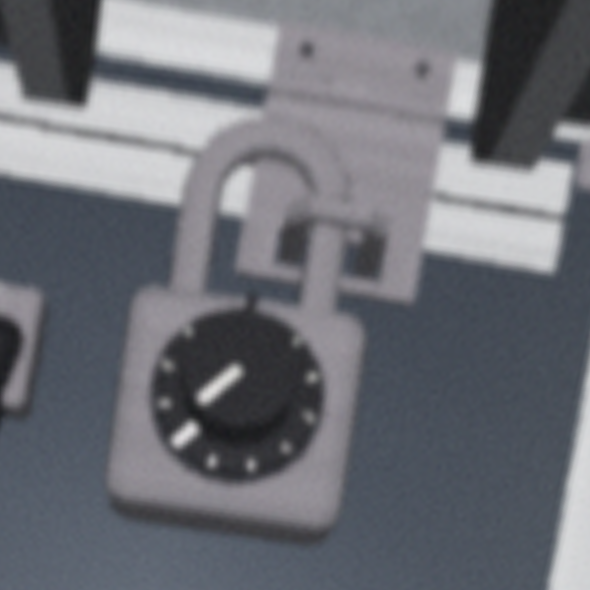

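Chosen lock (dial centre ~(238,395) in the crop, bow through the staple at (340,235), index at (250,302)) is right. The long white line is at (185,437), roughly 130° anticlockwise from the index. Next I'll measure the angles properly.

```bash
cat >> h.py <<'E'
def dial(im,W,c,name=None,z=.188,half=.03,px=900):
    a=top(im,W,c,z,half,px); g=cv2.cvtColor(a,cv2.COLOR_RGB2GRAY); s=px/(2*half)
    if name: cv2.imwrite(name,cv2.resize(a[:,:,::-1],(590,590)))
    n,l,st,ce=cv2.connectedComponentsWithStats((g>cv2.GaussianBlur(g,(0,0),40).astype(int)+25).astype(np.uint8))
    xy=np.stack([c[0]+half-ce[:,1]/s,c[1]+half-ce[:,0]/s],1)
    out=[]
    for i in range(1,n):
        r=np.hypot(*(xy[i]-c))
        if r<.02 and 100<st[i,4]<8000: out.append((xy[i],st[i,4]))
    return a,out
E
python3 - <<'E'
from h import *
from scipy.optimize import least_squares
s,R,p=pose(); M=np.eye(4); M[:3,:3]=R; M[:3,3]=p; W=M@T
im=cv2.imread("pics/w1raw.png")[:,:,::-1]
c=np.array([.56,.002])
a,o=dial(im,W,c)
for x,n in o: print(np.round((x-c)*1e3,1),n)
P=np.load("pics/P1.npy"); near=(abs(P[...,0]-.565)<.05)&(abs(P[...,1]-0)<.05)
z=P[...,2]
for lo,hi in [(.1995,.206),(.186,.191),(.181,.1855)]:
    k=near&(z>lo)&(z<hi); q=P[k][:,:3]; print(lo,len(q),q.mean(0),np.median(q,0)); 
    print(cv2.minAreaRect((q[:,:2]*1e3).astype(np.float32)))
b=top(im,W,c,.184,.045,900); 
# case aluminium line/hasp edge directions
k=(z>.152)&(z<.163);
E
```

```text
[15.4  6.2] 3138
[13.9 -5.3] 3303
[10.1 12.9] 188
[ 3.1 16.8] 465
[-0.7  6.5] 7239
[  0.8 -11.9] 568
[ -3.5 -16. ] 1255
[-4.4 17.3] 654
[ -7.1 -11.4] 420
[-10.6  13.3] 3933
[-12.1 -13.7] 156
[-13.2  -6.7] 646
[-15.9   7.9] 1004
[-16.6   0.2] 888
0.1995 538 [0.55885796 0.00216318 0.20184942] [0.55886682 0.00219552 0.20185673]
((559.153076171875, 2.096970558166504), (21.15525245666504, 22.675960540771484), 82.37153625488281)
0.186 464 [0.55390238 0.00279053 0.18788113] [0.55200799 0.00387805 0.18783141]
((558.4646606445312, 2.1181507110595703), (33.100868225097656, 31.635826110839844), 86.18631744384766)
0.181 1472 [0.55731129 0.00132043 0.18336474] [ 5.52604979e-01 -3.03928125e-04  1.83457330e-01]
((568.5517578125, 0.6844673156738281), (48.52813720703125, 66.38233947753906), 82.58663940429688)
```

Emit:
send_rows:
  plan:
    - {"dp": [0, 0, -0.16], "delta_rot": [0, 0, 0], "hand": 0}
    - {"dp": [0, 0, -0.16], "delta_rot": [0, 0, 0], "hand": 0}
    - {"dp": [0, 0, 0], "delta_rot": [0, 0, 0], "hand": 0}

```text
t: 2.97
ee_pos: [0.5575, 0.0039, 0.4017]
orientation: [-0.006, 0.069, 0.998, 0.001]
contact_force: [-0.9, 0.9, -0.9]
gripper_width: 0.0428
grasp_force: 0.0
```

Run:
```python
from h import *
info(); im,d,W=look(); cv2.imwrite("pics/w2raw.png",im[:,:,::-1])
a=top(im,W,(.565,0),.187,.04,590); cv2.imwrite("pics/w2.png",a[:,:,::-1])
v,u=np.mgrid[0:400,0:640]; P=np.stack([(u-K[0,2])/K[0,0]*d,(v-K[1,2])/K[1,1]*d,d,np.ones_like(d)],-1)@W.T
z=P[...,2]; near=(abs(P[...,0]-.565)<.05)&(abs(P[...,1])<.05)
for lo,hi in [(.1995,.206),(.186,.191),(.181,.1855),(.157,.164)]:
    q=P[near&(z>lo)&(z<hi)][:,:3]; print(lo,len(q),np.median(q,0),cv2.minAreaRect((q[:,:2]*1e3).astype(np.float32)))
```

```text
t 2.97 p [0.5575 0.0039 0.4017] yaw 172.09 tilt [-0.012  0.002 -1.   ] q [-0.17  0.03  1.87  0.    1.25 -1.61] F [-0.9  0.9 -0.9] M [-0.04  0.03  0.  ] w 0.0428 g 0.0
0.1995 952 [0.55872981 0.00196314 0.20181358] ((559.0795288085938, 2.0025148391723633), (22.04008674621582, 22.48003387451172), 72.70042419433594)
0.186 770 [0.55098984 0.00425502 0.18783541] ((556.8383178710938, 2.3459510803222656), (33.589942932128906, 28.877037048339844), 81.89215087890625)
0.181 2360 [5.50026372e-01 4.03889553e-05 1.83436934e-01] ((569.1708984375, 0.4078712463378906), (48.905826568603516, 67.32408905029297), 81.98799133300781)
0.157 8704 [0.54010762 0.00184962 0.158887  ] ((564.992919921875, -0.028835296630859375), (99.94258117675781, 99.9781723022461), 89.99757385253906)
```

View pics/w2.png

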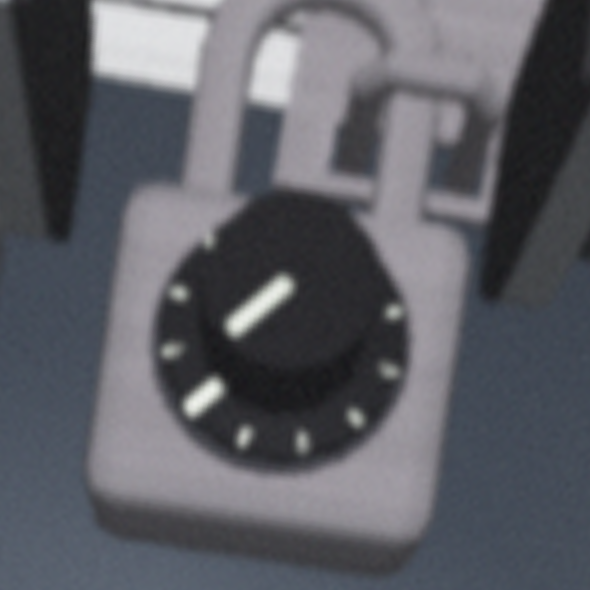

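Lock yaw is about -7.3°, with the dial centre at (0.559, 0.002) and the line at about 129° in world, so about 136° to turn. The flats lie at 9° mod 30°. I'll align the fingers (yaw +17.5°) and let the arm settle.

Emit:
send_rows:
  plan:
    - {"dp": [0, 0, -0.03], "delta_rot": [0, 0, 0.065], "hand": 0}
    - {"dp": [0, 0, -0.03], "delta_rot": [0, 0, 0.065], "hand": 0}
    - {"dp": [0, 0, -0.03], "delta_rot": [0, 0, 0.065], "hand": 0}
    - {"dp": [0, 0, 0], "delta_rot": [0, 0, 0], "hand": 0}
    - {"dp": [0, 0, 0], "delta_rot": [0, 0, 0], "hand": 0}
    - {"dp": [0, 0, 0], "delta_rot": [0, 0, 0], "hand": 0}

```text
t: 3.52
ee_pos: [0.5599, 0.0026, 0.3926]
orientation: [0.001, -0.082, 0.997, -0.0]
contact_force: [-0.0, 1.1, -0.4]
gripper_width: 0.0425
grasp_force: 0.0
```

Run:
```python
from h import *
info(); im,d,W=look(); info(); cv2.imwrite("pics/w3raw.png",im[:,:,::-1])
v,u=np.mgrid[0:400,0:640]; P=np.stack([(u-K[0,2])/K[0,0]*d,(v-K[1,2])/K[1,1]*d,d,np.ones_like(d)],-1)@W.T
z=P[...,2]; near=(abs(P[...,0]-.56)<.03)&(abs(P[...,1])<.03)
q=P[near&(z>.1995)&(z<.206)][:,:3]; print(len(q),np.median(q,0),cv2.minAreaRect((q[:,:2]*1e3).astype(np.float32)))
# lowest finger points
tl=(P[...,:3]-pose()[2])@pose()[1]; k=(abs(tl[...,1])<.06)&(abs(tl[...,1])>.018)&(abs(tl[...,0])<.02)&(z>.21); print("tip ahead",np.percentile(tl[k][:,2],[50,95,99.5]))
```

```text
t 3.52 p [0.5599 0.0026 0.3926] yaw -170.56 tilt [ 0.003 -0.    -1.   ] q [-0.18  0.04  1.87  0.    1.22 -1.91] F [-0.   1.1 -0.4] M [-0.03 -0.03  0.04] w 0.0425 g 0.0
t 3.57 p [0.5599 0.0025 0.3924] yaw -170.54 tilt [ 0.002 -0.    -1.   ] q [-0.18  0.04  1.87 -0.    1.22 -1.91] F [0.4 0.3 0. ] M [-0.03 -0.03 -0.01] w 0.0429 g 0.0
1059 [0.55857755 0.00179417 0.20180004] ((559.0587768554688, 1.8125696182250977), (22.278377532958984, 21.855926513671875), 13.211932182312012)
tip ahead [0.10882994 0.15018138 0.1661747 ]
```

Emit:
send_rows:
  plan:
    - {"dp": [-0.004, -0.002, -0.04], "delta_rot": [0, 0, 0], "hand": 0}
    - {"dp": [0, 0, -0.04], "delta_rot": [0, 0, 0], "hand": 0}
    - {"dp": [0, 0, -0.04], "delta_rot": [0, 0, 0], "hand": 0}
    - {"dp": [0, 0, -0.037], "delta_rot": [0, 0, 0], "hand": 0}
    - {"dp": [0, 0, 0], "delta_rot": [0, 0, 0], "hand": 0}
    - {"dp": [0, 0, 0], "delta_rot": [0, 0, 0], "hand": 0}
    - {"dp": [0, 0, 0], "delta_rot": [0, 0, 0], "hand": -1}
    - {"dp": [0, 0, 0], "delta_rot": [0, 0, 0], "hand": -1}
    - {"dp": [0, 0, 0], "delta_rot": [0, 0, 0], "hand": -1}
    - {"dp": [0, 0, 0], "delta_rot": [0, 0, 0], "hand": -1}
    - {"dp": [0, 0, 0], "delta_rot": [0, 0, 0], "hand": -1}
    - {"dp": [0, 0, 0], "delta_rot": [0, 0, 0], "hand": -1}
  squeeze: 40

```text
t: 4.57
ee_pos: [0.5594, 0.0019, 0.3617]
orientation: [0.002, -0.083, 0.997, -0.0]
contact_force: [-0.8, 0.2, 5.4]
gripper_width: 0.0207
grasp_force: 39.7
```

```bash
python3 -c "
from h import *
info()"
```

```text
t 4.57 p [0.5594 0.0019 0.3617] yaw -170.47 tilt [ 0.004 -0.    -1.   ] q [-0.18  0.07  1.9   0.    1.16 -1.92] F [-0.8  0.2  5.4] M [ 0.13  0.24 -0.03] w 0.0207 g 39.7
```

Emit:
send_rows:
  plan:
    - {"dp": [0, 0, 0.006], "delta_rot": [0, 0, 0], "hand": -1}
    - {"dp": [0, 0, 0], "delta_rot": [0, 0, -0.05], "hand": -1}
    - {"dp": [0, 0, 0], "delta_rot": [0, 0, -0.05], "hand": -1}
    - {"dp": [0, 0, 0], "delta_rot": [0, 0, -0.05], "hand": -1}
    - {"dp": [0, 0, 0], "delta_rot": [0, 0, -0.05], "hand": -1}
    - {"dp": [0, 0, 0], "delta_rot": [0, 0, -0.05], "hand": -1}
    - {"dp": [0, 0, 0], "delta_rot": [0, 0, -0.05], "hand": -1}
    - {"dp": [0, 0, 0], "delta_rot": [0, 0, -0.05], "hand": -1}
    - {"dp": [0, 0, 0], "delta_rot": [0, 0, -0.05], "hand": -1}
    - {"dp": [0, 0, 0], "delta_rot": [0, 0, -0.05], "hand": -1}
    - {"dp": [0, 0, 0], "delta_rot": [0, 0, -0.05], "hand": -1}
    - {"dp": [0, 0, 0], "delta_rot": [0, 0, 0], "hand": -1}
    - {"dp": [0, 0, 0], "delta_rot": [0, 0, 0], "hand": -1}

```text
t: 5.65
ee_pos: [0.5593, 0.0021, 0.3617]
orientation: [0.001, 0.304, 0.953, 0.001]
contact_force: [0.7, 2.9, 4.6]
gripper_width: 0.0202
grasp_force: 39.9
```

Run:
```python
from h import *
info(); im,d,W=look(); cv2.imwrite("pics/w4raw.png",im[:,:,::-1])
a=top(im,W,(.565,0),.187,.04,590); cv2.imwrite("pics/w4.png",a[:,:,::-1])
```

```text
t 5.65 p [0.5593 0.0021 0.3617] yaw 144.63 tilt [ 0.003  0.001 -1.   ] q [-0.18  0.07  1.9   0.    1.16 -1.13] F [0.7 2.9 4.6] M [ 0.44 -0.17 -0.02] w 0.0202 g 39.9
```

View pics/w4.png

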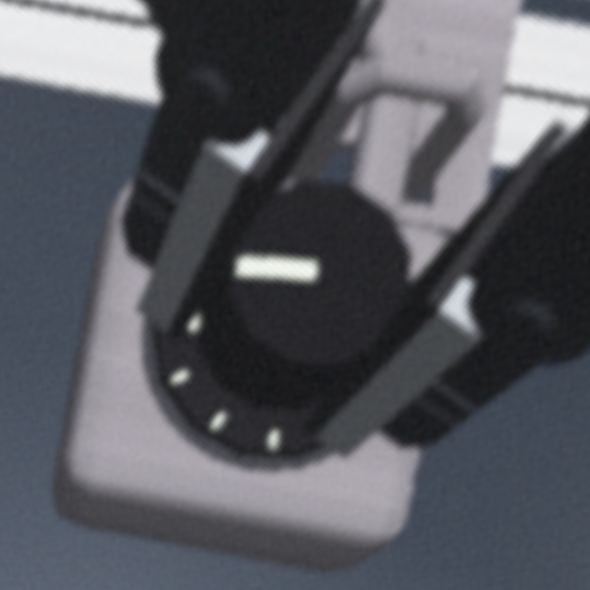

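The body has swung to about -11° (within the staple's play) and the line is at ~85-88°, followed faithfully by the dial. I'll continue to about 10° short of the index.

Emit:
send_rows:
  plan:
    - {"dp": [0, 0, 0.004], "delta_rot": [0, 0, -0.05], "hand": -1}
    - {"dp": [0, 0, 0], "delta_rot": [0, 0, -0.05], "hand": -1}
    - {"dp": [0, 0, 0], "delta_rot": [0, 0, -0.05], "hand": -1}
    - {"dp": [0, 0, 0], "delta_rot": [0, 0, -0.05], "hand": -1}
    - {"dp": [0, 0, 0], "delta_rot": [0, 0, -0.05], "hand": -1}
    - {"dp": [0, 0, 0], "delta_rot": [0, 0, -0.05], "hand": -1}
    - {"dp": [0, 0, 0], "delta_rot": [0, 0, -0.05], "hand": -1}
    - {"dp": [0, 0, 0], "delta_rot": [0, 0, -0.05], "hand": -1}
    - {"dp": [0, 0, 0], "delta_rot": [0, 0, -0.05], "hand": -1}
    - {"dp": [0, 0, 0], "delta_rot": [0, 0, -0.05], "hand": -1}
    - {"dp": [0, 0, 0], "delta_rot": [0, 0, -0.05], "hand": -1}
    - {"dp": [0, 0, 0], "delta_rot": [0, 0, -0.05], "hand": -1}
    - {"dp": [0, 0, 0], "delta_rot": [0, 0, -0.05], "hand": -1}
    - {"dp": [0, 0, 0], "delta_rot": [0, 0, -0.05], "hand": -1}
    - {"dp": [0, 0, 0], "delta_rot": [0, 0, -0.05], "hand": -1}
    - {"dp": [0, 0, 0], "delta_rot": [0, 0, -0.05], "hand": -1}
    - {"dp": [0, 0, 0], "delta_rot": [0, 0, -0.05], "hand": -1}
    - {"dp": [0, 0, 0], "delta_rot": [0, 0, -0.05], "hand": -1}
    - {"dp": [0, 0, 0], "delta_rot": [0, 0, 0], "hand": -1}
    - {"dp": [0, 0, 0], "delta_rot": [0, 0, 0], "hand": -1}

```text
t: 7.37
ee_pos: [0.5592, 0.0018, 0.3618]
orientation: [0.001, 0.849, 0.528, 0.001]
contact_force: [3.0, 1.1, 2.8]
gripper_width: 0.0205
grasp_force: 39.6
```

Run:
```python
from h import *
info(); im,d,W=look(); cv2.imwrite("pics/w5raw.png",im[:,:,::-1])
a=top(im,W,(.57,0),.187,.045,590); cv2.imwrite("pics/w5.png",a[:,:,::-1])
```

```text
t 7.37 p [0.5592 0.0018 0.3618] yaw 63.69 tilt [ 0.002 -0.    -1.   ] q [-0.18  0.07  1.9   0.    1.16  0.28] F [3.  1.1 2.8] M [ 0.23 -0.42  0.02] w 0.0205 g 39.6
```

View pics/w5.png

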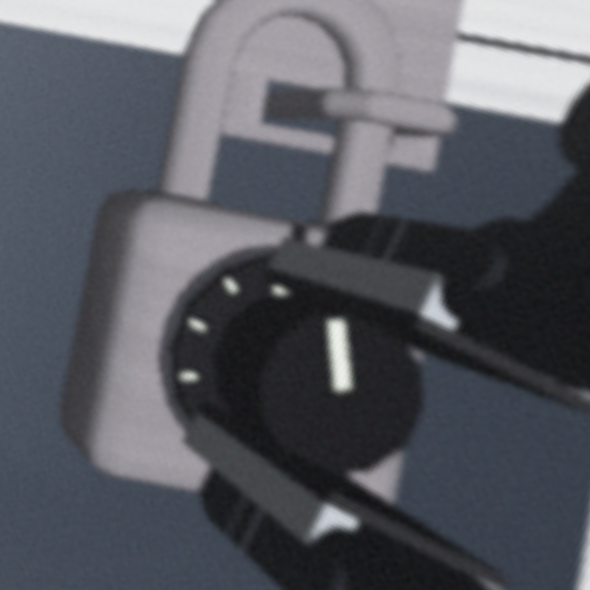

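Emit:
send_rows:
  plan:
    - {"dp": [0, 0, 0], "delta_rot": [0, 0, -0.04], "hand": -1}
    - {"dp": [0, 0, 0], "delta_rot": [0, 0, -0.04], "hand": -1}
    - {"dp": [0, 0, 0], "delta_rot": [0, 0, -0.04], "hand": -1}
    - {"dp": [0, 0, 0], "delta_rot": [0, 0, -0.036], "hand": -1}
    - {"dp": [0, 0, 0], "delta_rot": [0, 0, 0], "hand": -1}
    - {"dp": [0, 0, 0], "delta_rot": [0, 0, 0], "hand": -1}
    - {"dp": [0, 0, 0], "delta_rot": [0, 0, 0], "hand": -0.1}
    - {"dp": [0, 0, 0], "delta_rot": [0, 0, 0], "hand": -0.1}
    - {"dp": [0, 0, 0], "delta_rot": [0, 0, 0], "hand": -0.1}
    - {"dp": [0, 0, 0], "delta_rot": [0, 0, 0], "hand": -0.1}
    - {"dp": [0, 0, 0.1], "delta_rot": [0, 0, 0], "hand": -0.1}
    - {"dp": [0, 0, 0.1], "delta_rot": [0, 0, 0], "hand": -0.1}
    - {"dp": [0, 0, 0], "delta_rot": [0, 0, 0], "hand": -0.1}
    - {"dp": [0, 0, 0], "delta_rot": [0, 0, 0], "hand": -0.1}
    - {"dp": [0, 0, 0], "delta_rot": [0, 0, 0], "hand": -0.1}

```text
t: 8.67
ee_pos: [0.5585, 0.0019, 0.4001]
orientation: [-0.001, 0.908, 0.419, -0.001]
contact_force: [-0.7, -0.9, -0.4]
gripper_width: 0.0385
grasp_force: 0.0
```

Run:
```python
from h import *
info(); im,d,W=look(); cv2.imwrite("pics/w6raw.png",im[:,:,::-1])
a=top(im,W,(.57,0),.187,.045,590); cv2.imwrite("pics/w6.png",a[:,:,::-1])
v,u=np.mgrid[0:400,0:640]; P=np.stack([(u-K[0,2])/K[0,0]*d,(v-K[1,2])/K[1,1]*d,d,np.ones_like(d)],-1)@W.T
z=P[...,2]; near=(abs(P[...,0]-.56)<.03)&(abs(P[...,1])<.03)
q=P[near&(z>.1995)&(z<.206)][:,:3]; print(len(q),np.median(q,0),cv2.minAreaRect((q[:,:2]*1e3).astype(np.float32)))
```

```text
t 8.67 p [0.5585 0.0019 0.4001] yaw 49.50 tilt [-0.002  0.    -1.   ] q [-0.18  0.03  1.87 -0.    1.24  0.53] F [-0.7 -0.9 -0.4] M [0.02 0.03 0.02] w 0.0385 g 0.0
968 [0.55951537 0.00225112 0.20184502] ((558.8724975585938, 1.9019107818603516), (22.900344848632812, 21.55560874938965), 52.044132232666016)
```

View pics/w6.png

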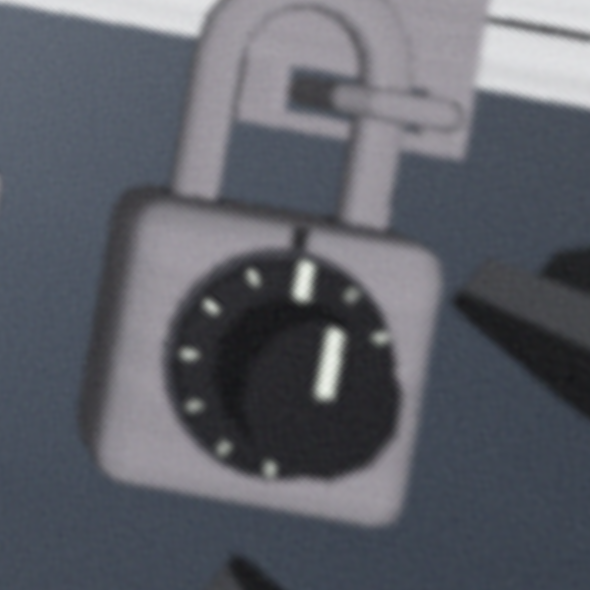

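The line stands at the index (line (303,282), index (300,238)), settled in its click. I'll regrip the knob, fingers aligned to the flats, with more squeeze.

Emit:
send_rows:
  plan:
    - {"dp": [0, 0, -0.037], "delta_rot": [0, 0, 0.016], "hand": -0.1}
    - {"dp": [0, 0, -0.037], "delta_rot": [0, 0, 0], "hand": -0.1}
    - {"dp": [0, 0, -0.037], "delta_rot": [0, 0, 0], "hand": -0.1}
    - {"dp": [0, 0, -0.037], "delta_rot": [0, 0, 0], "hand": -0.1}
    - {"dp": [0, 0, -0.037], "delta_rot": [0, 0, 0], "hand": -0.1}
    - {"dp": [0, 0, 0], "delta_rot": [0, 0, 0], "hand": -0.1}
    - {"dp": [0, 0, 0], "delta_rot": [0, 0, 0], "hand": -0.1}
    - {"dp": [0, 0, 0], "delta_rot": [0, 0, 0], "hand": -1}
    - {"dp": [0, 0, 0], "delta_rot": [0, 0, 0], "hand": -1}
    - {"dp": [0, 0, 0], "delta_rot": [0, 0, 0], "hand": -1}
    - {"dp": [0, 0, 0], "delta_rot": [0, 0, 0], "hand": -1}
    - {"dp": [0, 0, 0], "delta_rot": [0, 0, 0], "hand": -1}
    - {"dp": [0, 0, 0], "delta_rot": [0, 0, 0], "hand": -1}
  squeeze: 70

```text
t: 9.8
ee_pos: [0.559, 0.0018, 0.3651]
orientation: [0.0, 0.903, 0.43, 0.0]
contact_force: [0.2, 0.2, 2.5]
gripper_width: 0.0188
grasp_force: 68.6
```

Run:
```python
from h import *
info()
```

```text
t 9.80 p [0.559  0.0018 0.3651] yaw 50.93 tilt [ 0.001 -0.    -1.   ] q [-0.18  0.07  1.9  -0.    1.17  0.5 ] F [0.2 0.2 2.5] M [-0.06  0.08  0.03] w 0.0188 g 68.6
```

Emit:
send_rows:
  plan:
    - {"dp": [-0.0124, 0.002, 0], "delta_rot": [0, 0, 0], "hand": -1}
    - {"dp": [-0.0124, 0.002, 0], "delta_rot": [0, 0, 0], "hand": -1}
    - {"dp": [-0.0124, 0.002, 0], "delta_rot": [0, 0, 0], "hand": -1}
    - {"dp": [-0.0124, 0.002, 0], "delta_rot": [0, 0, 0], "hand": -1}
    - {"dp": [-0.0124, 0.002, 0], "delta_rot": [0, 0, 0], "hand": -1}
    - {"dp": [-0.0124, 0.002, 0], "delta_rot": [0, 0, 0], "hand": -1}
    - {"dp": [-0.0124, 0.002, 0], "delta_rot": [0, 0, 0], "hand": -1}
    - {"dp": [-0.0124, 0.002, 0], "delta_rot": [0, 0, 0], "hand": -1}
    - {"dp": [-0.0124, 0.002, 0], "delta_rot": [0, 0, 0], "hand": -1}

```text
t: 10.55
ee_pos: [0.537, 0.0052, 0.3652]
orientation: [0.002, 0.903, 0.43, 0.002]
contact_force: [6.0, -0.9, 1.8]
gripper_width: 0.019
grasp_force: 68.9
```

Run:
```python
from h import *
info()
```

```text
t 10.55 p [0.537  0.0052 0.3652] yaw 50.92 tilt [ 0.005 -0.001 -1.   ] q [-0.18  0.02  1.95 -0.    1.16  0.5 ] F [ 6.  -0.9  1.8] M [-0.21 -0.96 -0.03] w 0.0190 g 68.9
```

Emit:
send_rows:
  plan:
    - {"dp": [-0.01, 0.0016, 0], "delta_rot": [0, 0, 0], "hand": -1}
    - {"dp": [-0.01, 0.0016, 0], "delta_rot": [0, 0, 0], "hand": -1}
    - {"dp": [-0.01, 0.0016, 0], "delta_rot": [0, 0, 0], "hand": -1}
    - {"dp": [-0.01, 0.0016, 0], "delta_rot": [0, 0, 0], "hand": -1}
    - {"dp": [-0.01, 0.0016, 0], "delta_rot": [0, 0, 0], "hand": -1}

```text
t: 10.97
ee_pos: [0.5276, 0.0067, 0.3653]
orientation: [0.003, 0.903, 0.43, 0.004]
contact_force: [11.9, -3.7, -2.0]
gripper_width: 0.0187
grasp_force: 68.5
```

Emit:
send_rows:
  plan:
    - {"dp": [-0.005, 0.0008, 0], "delta_rot": [0, 0, 0], "hand": -1}
    - {"dp": [0, 0, 0], "delta_rot": [0, 0, 0], "hand": -1}

```text
t: 11.13
ee_pos: [0.5269, 0.0067, 0.3653]
orientation: [0.004, 0.903, 0.43, 0.005]
contact_force: [11.0, -2.0, -3.5]
gripper_width: 0.0192
grasp_force: 68.6
```

Run:
```python
from h import *
info(); im,d,W=look(); cv2.imwrite("pics/w7raw.png",im[:,:,::-1])
a=top(im,W,(.56,0),.175,.06,590); cv2.imwrite("pics/w7.png",a[:,:,::-1])
```

```text
t 11.13 p [0.5269 0.0067 0.3653] yaw 50.91 tilt [ 0.012 -0.002 -1.   ] q [-0.18 -0.01  1.98 -0.    1.16  0.5 ] F [11.  -2.  -3.5] M [-0.41 -1.9   0.03] w 0.0192 g 68.6
```

View pics/w7.png

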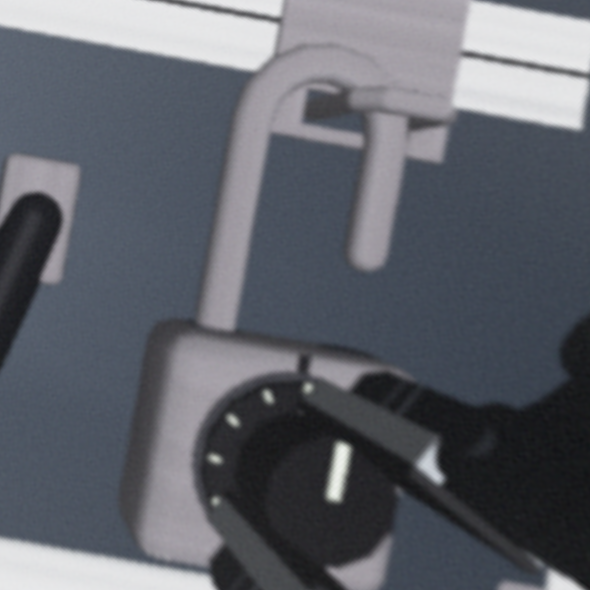

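Emit:
send_rows:
  plan:
    - {"dp": [-0.008, 0.0013, 0], "delta_rot": [0, 0, 0], "hand": -1}
    - {"dp": [0, 0, 0], "delta_rot": [0, 0, 0], "hand": -1}

```text
t: 11.35
ee_pos: [0.5258, 0.0067, 0.3654]
orientation: [0.005, 0.903, 0.43, 0.006]
contact_force: [15.4, -2.2, -5.3]
gripper_width: 0.019
grasp_force: 68.8
```

Emit:
send_rows:
  plan:
    - {"dp": [-0.005, 0.0008, 0], "delta_rot": [0, 0, 0], "hand": -1}
    - {"dp": [0, 0, 0], "delta_rot": [0, 0, 0], "hand": -1}

```text
t: 11.52
ee_pos: [0.5253, 0.0068, 0.3655]
orientation: [0.005, 0.903, 0.43, 0.007]
contact_force: [17.1, -2.8, -6.2]
gripper_width: 0.0187
grasp_force: 68.8
```

Run:
```python
from h import *
info()
im,d,W=look()
for q in ["toe_end","bow","staple","padlock"]:
    for r in arm.tip_of(q,"wrist")[:2]: print(q,np.round(r["xyz"],4),round(r["p"],2))
```

```text
t 11.52 p [0.5253 0.0068 0.3655] yaw 50.89 tilt [ 0.018 -0.003 -1.   ] q [-0.18 -0.01  1.98 -0.    1.15  0.5 ] F [17.1 -2.8 -6.2] M [-0.64 -3.03  0.01] w 0.0187 g 68.8
toe_end [ 0.5683 -0.0151  0.1767] 0.86
bow [ 0.6031 -0.0079  0.1757] 0.96
staple [ 0.6005 -0.0221  0.1746] 0.91
padlock [ 0.369  -0.0108  0.0021] 0.89
padlock [0.534  0.0063 0.1628] 0.78
```

Run:
```python
from h import *
s,R,p=pose(); im,d,W=look(); cv2.imwrite("pics/w8raw.png",im[:,:,::-1])
v,u=np.mgrid[0:400,0:640]; P=np.stack([(u-K[0,2])/K[0,0]*d,(v-K[1,2])/K[1,1]*d,d,np.ones_like(d)],-1)@W.T
k=p+R@[0,0,.165]; print("knob",k); a=np.radians(-8.5)
q=P[...,:3]-k; X=q[...,0]*np.cos(a)+q[...,1]*np.sin(a); Y=-q[...,0]*np.sin(a)+q[...,1]*np.cos(a); z=P[...,2]
kn=(z>.199)&(z<.206)&(abs(X)<.015)&(abs(Y)<.015)
print("knob top",X[kn].mean(),Y[kn].mean(),np.median(z[kn]))
for nm,y0 in (("toe",-.014),("heel",.014),("mid",0)):
    for x in np.arange(.014,.09,.002):
        m=(abs(Y-y0)<.003)&(abs(X-x)<.001)&(z>.13)&(z<.21)
        if m.sum()>2: print(nm,round(x*1e3),m.sum(),"%.4f"%np.median(z[m]),end="; ")
    print()
b=(z>.1815)&(z<.1865)&(abs(X)<.03)&(abs(Y)<.03); print("body top rect",cv2.minAreaRect((np.stack([X[b],Y[b]],1)*1e3).astype(np.float32)), np.percentile(X[b],99.5),np.percentile(Y[b],[.5,99.5]))
A=np.c_[X[b],Y[b],np.ones(b.sum())]; print("tilt",np.linalg.lstsq(A,z[b],rcond=None)[0])
```

```text
knob [0.52821064 0.00618205 0.200482  ]
knob top 0.0005147296714861449 0.0009762312416179262 0.20212827345761028
toe 18 7 0.1833; toe 20 22 0.1825; toe 22 68 0.1756; toe 24 26 0.1586; toe 26 24 0.1588; toe 28 28 0.1588; toe 30 27 0.1590; toe 32 28 0.1588; toe 34 26 0.1589; toe 36 27 0.1585; toe 38 29 0.1587; toe 40 53 0.1603; toe 42 71 0.1738; toe 44 69 0.1739; toe 46 72 0.1737; toe 48 71 0.1740; toe 50 68 0.1740; toe 52 74 0.1734; toe 54 73 0.1737; toe 56 70 0.1729; toe 58 72 0.1741; toe 60 70 0.1736; toe 62 76 0.1730; toe 64 75 0.1739; toe 66 78 0.1728; toe 68 78 0.1745; toe 70 79 0.1757; toe 72 84 0.1824; toe 74 45 0.1837; toe 76 6 0.1824; toe 78 16 0.1766; toe 80 5 0.1756; toe 86 10 0.1622; toe 88 31 0.1619; 
heel 14 38 0.1843; heel 16 38 0.1843; heel 18 41 0.1841; heel 20 39 0.1833; heel 22 57 0.1805; heel 24 60 0.1750; heel 26 61 0.1747; heel 28 63 0.1747; heel 30 62 0.1753; heel 32 62 0.1751; heel 34 66 0.1752; heel 36 67 0.1748; heel 38 68 0.1750; heel 40 71 0.1750; heel 42 70 0.1748; heel 44 70 0.1745; heel 46 68 0.1745; heel 48 71 0.1740; heel 50 72 0.1744; heel 52 72 0.174
[... 533 characters left out ...]
 28 0.1590; mid 36 29 0.1588; mid 38 29 0.1589; mid 40 28 0.1589; mid 42 27 0.1587; mid 44 28 0.1586; mid 46 29 0.1588; mid 48 30 0.1589; mid 50 26 0.1590; mid 52 31 0.1589; mid 54 27 0.1589; mid 56 28 0.1589; mid 58 28 0.1590; mid 60 29 0.1588; mid 62 25 0.1587; mid 64 25 0.1589; mid 66 37 0.1595; mid 68 34 0.1619; mid 70 29 0.1620; mid 72 29 0.1618; mid 74 24 0.1619; mid 76 39 0.1740; mid 78 47 0.1764; mid 80 40 0.1772; mid 82 31 0.1765; mid 84 14 0.1751; mid 86 21 0.1619; mid 88 34 0.1621; 
body top rect ((-0.16339111328125, 0.27738189697265625), (48.78133773803711, 44.38047409057617), 87.95903015136719) 0.02170816195344191 [-0.02269834  0.02425412]
tilt [0.00608756 0.00555584 0.18357874]
```

Fully open (body front at x≈22, toe end ≈39.5, staple at ≈73). I'll relax, lift 2.3 mm, then go forward.

Emit:
send_rows:
  plan:
    - {"dp": [0.018, -0.0027, 0], "delta_rot": [0, 0, 0], "hand": -1}
    - {"dp": [0, 0, 0.0058], "delta_rot": [0, 0, 0], "hand": -1}
    - {"dp": [0, 0, 0.0057], "delta_rot": [0, 0, 0], "hand": -1}
    - {"dp": [0, 0, 0], "delta_rot": [0, 0, 0], "hand": -1}
    - {"dp": [0, 0, 0], "delta_rot": [0, 0, 0], "hand": -1}

```text
t: 12.23
ee_pos: [0.5274, 0.0065, 0.366]
orientation: [0.003, 0.903, 0.43, 0.003]
contact_force: [10.7, -3.4, -5.3]
gripper_width: 0.0189
grasp_force: 68.8
```

Emit:
send_rows:
  plan:
    - {"dp": [0.02, -0.0033, 0], "delta_rot": [0, 0, 0], "hand": -1}
    - {"dp": [0.02, -0.0033, 0], "delta_rot": [0, 0, 0], "hand": -1}
    - {"dp": [0.02, -0.0033, 0], "delta_rot": [0, 0, 0], "hand": -1}
    - {"dp": [0.02, -0.0033, 0], "delta_rot": [0, 0, 0], "hand": -1}
    - {"dp": [0.02, -0.0033, 0], "delta_rot": [0, 0, 0], "hand": -1}
    - {"dp": [0, 0, 0], "delta_rot": [0, 0, 0], "hand": -1}
    - {"dp": [0, 0, 0], "delta_rot": [0, 0, 0], "hand": -1}

```text
t: 12.82
ee_pos: [0.5466, 0.0038, 0.366]
orientation: [-0.0, 0.903, 0.43, -0.0]
contact_force: [-0.3, -0.2, -2.7]
gripper_width: 0.0194
grasp_force: 69.2
```

```bash
cat >> h.py <<'E'
def prof(adeg=-8.5):
    s,R,p=pose(); im,d,W=look(); v,u=np.mgrid[0:400,0:640]; P=np.stack([(u-K[0,2])/K[0,0]*d,(v-K[1,2])/K[1,1]*d,d,np.ones_like(d)],-1)@W.T
    k=p+R@[0,0,.165]; a=np.radians(adeg); q=P[...,:3]-k; X=q[...,0]*np.cos(a)+q[...,1]*np.sin(a); Y=-q[...,0]*np.sin(a)+q[...,1]*np.cos(a); z=P[...,2]
    for nm,y0 in (("toe",-.014),("heel",.014),("mid",0)):
        print(nm,[(round(x*1e3),round(1e3*np.median(z[m]),1)) for x in np.arange(.014,.09,.002) for m in [(abs(Y-y0)<.003)&(abs(X-x)<.001)&(z>.13)] if m.sum()>2])
    return im,W
E
python3 - <<'E'
from h import *
info(); im,W=prof()
E
```

```text
t 12.82 p [0.5466 0.0038 0.366 ] yaw 50.93 tilt [-0.001  0.    -1.   ] q [-0.18  0.04  1.93  0.    1.17  0.5 ] F [-0.3 -0.2 -2.7] M [-0.04 -0.02  0.05] w 0.0194 g 69.2
toe [(18, np.float64(183.3)), (20, np.float64(181.5)), (22, np.float64(173.1)), (24, np.float64(246.7)), (26, np.float64(247.6)), (28, np.float64(248.0)), (30, np.float64(248.7)), (32, np.float64(249.0)), (34, np.float64(159.0)), (36, np.float64(259.2)), (38, np.float64(263.5)), (40, np.float64(266.4)), (42, np.float64(268.4)), (44, np.float64(266.0)), (46, np.float64(267.0)), (48, np.float64(268.5)), (50, np.float64(269.6)), (52, np.float64(270.9)), (54, np.float64(271.5)), (56, np.float64(184.0)), (58, np.float64(175.3)), (60, np.float64(173.3)), (62, np.float64(173.5)), (64, np.float64(173.6)), (66, np.float64(173.4)), (68, np.float64(173.8)), (70, np.float64(174.1)), (72, np.float64(175.1)), (74, np.float64(175.3)), (76, np.float64(175.9)), (78, np.float64(175.3)), (84, np.float64(162.2)), (86, np.float64(161.8)), (88, np.float64(162.4))]
heel [(14, np.float64(184.4)), (16, np.float64(278.3)), (18, np.float64(283.3
[... 1133 characters left out ...]
 (34, np.float64(159.0)), (36, np.float64(158.8)), (38, np.float64(158.9)), (40, np.float64(158.8)), (42, np.float64(159.0)), (44, np.float64(158.7)), (46, np.float64(158.9)), (48, np.float64(159.4)), (50, np.float64(161.8)), (52, np.float64(161.5)), (54, np.float64(161.8)), (56, np.float64(161.8)), (58, np.float64(162.1)), (60, np.float64(161.7)), (62, np.float64(161.7)), (64, np.float64(162.0)), (66, np.float64(161.9)), (68, np.float64(161.8)), (70, np.float64(161.9)), (72, np.float64(162.0)), (74, np.float64(161.8)), (76, np.float64(174.6)), (78, np.float64(176.0)), (80, np.float64(176.1)), (82, np.float64(175.3)), (84, np.float64(161.8)), (86, np.float64(161.9)), (88, np.float64(161.8))]
```

Emit:
send_rows:
  plan:
    - {"dp": [0, 0, 0.008], "delta_rot": [0, 0, 0], "hand": -1}
    - {"dp": [0.021, -0.0035, 0], "delta_rot": [0, 0, 0], "hand": -1}
    - {"dp": [0.021, -0.0035, 0], "delta_rot": [0, 0, 0], "hand": -1}
    - {"dp": [0.021, -0.0035, 0], "delta_rot": [0, 0, 0], "hand": -1}
    - {"dp": [0.021, -0.0035, 0], "delta_rot": [0, 0, 0], "hand": -1}
    - {"dp": [0.021, -0.0035, 0], "delta_rot": [0, 0, 0], "hand": -1}
    - {"dp": [0, 0, 0], "delta_rot": [0, 0, 0], "hand": -1}
    - {"dp": [0, 0, 0], "delta_rot": [0, 0, 0], "hand": -1}

```text
t: 13.53
ee_pos: [0.5678, 0.0002, 0.3681]
orientation: [-0.0, 0.903, 0.43, -0.0]
contact_force: [0.1, 0.6, -3.5]
gripper_width: 0.019
grasp_force: 69.2
```

Run:
```python
from h import *
info(); im,d,W=look(); cv2.imwrite("pics/w9raw.png",im[:,:,::-1])
a=top(im,W,(.585,0),.175,.05,590); cv2.imwrite("pics/w9.png",a[:,:,::-1])
```

```text
t 13.53 p [5.678e-01 2.000e-04 3.681e-01] yaw 50.92 tilt [-0.  0. -1.] q [-0.18  0.08  1.88  0.    1.18  0.5 ] F [ 0.1  0.6 -3.5] M [ 0.02 -0.   -0.06] w 0.0190 g 69.2
```

View pics/w9.png

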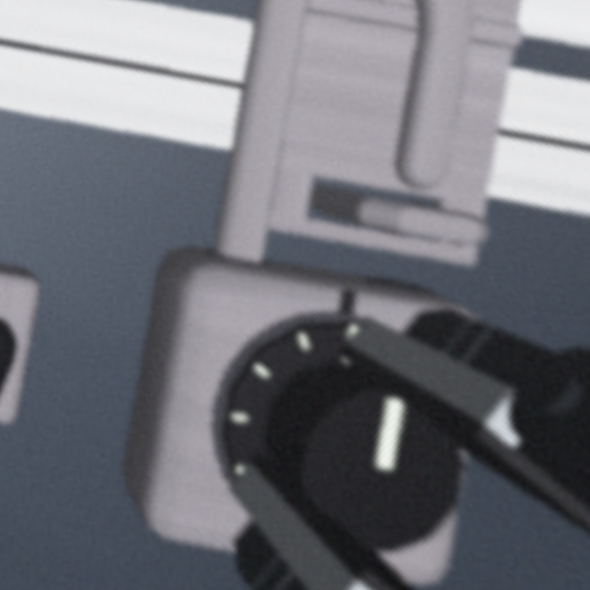

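The staple at (420,215) lies in the gap between the toe end (425,185) and the body. I'll lift straight up.

Emit:
send_rows:
  plan:
    - {"dp": [0, 0, 0.02], "delta_rot": [0, 0, 0], "hand": -1}
    - {"dp": [0, 0, 0.02], "delta_rot": [0, 0, 0], "hand": -1}
    - {"dp": [0, 0, 0.02], "delta_rot": [0, 0, 0], "hand": -1}
    - {"dp": [0, 0, 0.02], "delta_rot": [0, 0, 0], "hand": -1}

```text
t: 13.92
ee_pos: [0.5675, 0.0003, 0.385]
orientation: [0.0, 0.903, 0.43, 0.0]
contact_force: [0.1, 0.2, -2.2]
gripper_width: 0.0194
grasp_force: 69.2
```

Free, so I'll carry on up.

Emit:
send_rows:
  plan:
    - {"dp": [0, 0, 0.04], "delta_rot": [0, 0, 0], "hand": -1}
    - {"dp": [0, 0, 0.05], "delta_rot": [0, 0, 0], "hand": -1}
    - {"dp": [0, 0, 0.06], "delta_rot": [0, 0, 0], "hand": -1}
    - {"dp": [0, 0, 0.06], "delta_rot": [0, 0, 0], "hand": -1}
    - {"dp": [0, 0, 0.06], "delta_rot": [0, 0, 0], "hand": -1}
    - {"dp": [0, 0, 0.06], "delta_rot": [0, 0, 0], "hand": -1}
    - {"dp": [0, 0, 0.06], "delta_rot": [0, 0, 0], "hand": -1}
    - {"dp": [0, 0, 0.05], "delta_rot": [0, 0, 0], "hand": -1}
    - {"dp": [0, 0, 0.03], "delta_rot": [0, 0, 0], "hand": -1}
    - {"dp": [0, 0, 0.02], "delta_rot": [0, 0, 0], "hand": -1}
    - {"dp": [0, 0, 0], "delta_rot": [0, 0, 0], "hand": -1}
    - {"dp": [0, 0, 0], "delta_rot": [0, 0, 0], "hand": -1}
    - {"dp": [0, 0, 0], "delta_rot": [0, 0, 0], "hand": -1}
    - {"dp": [0, 0, 0], "delta_rot": [0, 0, 0], "hand": -1}

```text
t: 15.08
ee_pos: [0.5675, 0.0003, 0.4811]
orientation: [-0.001, 0.903, 0.43, -0.001]
contact_force: [-0.4, -0.5, -3.9]
gripper_width: 0.0192
grasp_force: 69.2
```

Run:
```python
from h import *
info(); im,_=arm.snapshot("side"); a,_=arm.snapshot("wrist"); cv2.imwrite("pics/f.png",np.vstack([cv2.resize(im[:,:,::-1],(480,300)),cv2.resize(a[:,:,::-1],(480,300))]))
```

```text
t 15.08 p [5.675e-01 3.000e-04 4.811e-01] yaw 50.93 tilt [-0.002  0.    -1.   ] q [-0.18 -0.    1.76  0.    1.39  0.5 ] F [-0.4 -0.5 -3.9] M [ 0.07  0.02 -0.04] w 0.0192 g 69.2
```

View pics/f.png

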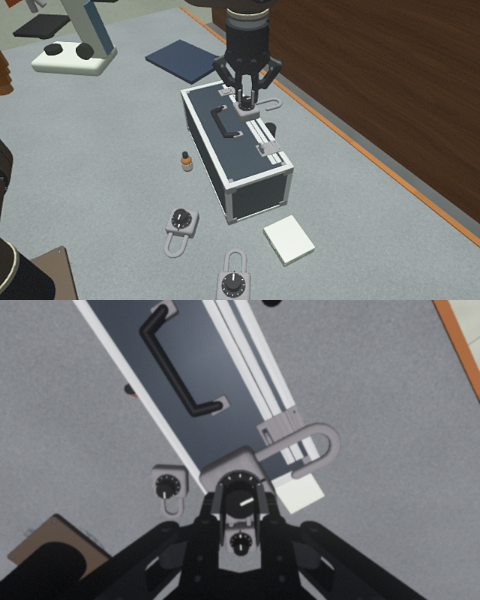

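The lock hangs open and level in the gripper, about 11 cm above the case (top view (245,105)). The bystanders are still in place.

```bash
python3 -c "
from workcell import arm
print(arm.hand_in())"
```

```text
the job is handed in; nothing more can be done
None
```

The dial was turned to its index mark, the shackle was drawn fully open and unhooked from the staple, and the lock was handed in held dial up about 11 cm above the case top, at 15 s on the robot's clock; the judge's verdict was not shown.

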